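# Fill the processor bowl and present its cover

### The job

Lift the handle of the tip tray so that all six carrot chunks slide into the black processor bowl, and let the tray go back down level. Then pick up the black cover by its hub, carry it over the disc rack without the cover touching it, and finish still holding it over the bowl: level, centred, locking tab above the latch, hovering about two centimetres above the rim and touching nothing but your gripper, keeping it there without putting it down or letting go. Leave the other things on the counter where they are.

Things in the scene. Friction and masses are not known exactly. Their poses are not given: they have to be found in the camera images.
- bowl_rim (a point): Centre of the mouth of the round black processor bowl, level with its rim, 120 mm above the counter. Bowl: 180 mm outside diameter at the rim, 4 mm wall, inner floor 11 mm above the counter; a 22 mm steel drive shaft stands in its middle and ends 9 mm below the rim. Axes as for station.
- latch (a point): Middle of the top of the small black latch block (20 x 30 mm, two steel lips standing 4 mm above its top) on the outside of the bowl, 100 mm from the bowl's axis along the station's x and 6 mm below the rim. The cover's tab belongs above it.
- tray_hinge (a point): Middle of the tip tray's hinge line, which runs along the station's x, 126 mm from the bowl's axis along the station's y, 105 mm above the counter. Fixed. The level tray's floor lies 62 mm above it, and the tray's open end stops 26 mm short of the bowl's rim; it reaches in over the bowl as the tray tips.
- tray_handle (a point): Middle of the tip tray's handle: a black round bar, 12 mm thick, along the station's x, 74 mm free length, 45 mm behind the tray's rear wall, nothing under it. Tray level: 187 mm above the counter, and from the hinge line 185 mm along the station's y (away from the bowl) and 82 mm up. It moves on a circle of 202 mm about the hinge line.
- tray (a joint): Tilt of the steel tip tray (90 mm wide, 150 mm long, walls 40 mm, open towards the bowl), rad: 0 level at rest (start), growing as the handle is lifted up and over towards the bowl, stop at 1.2. Chunks slide off at about 0.6 to 0.9; 1.1 empties it. Weak spring (0.6 N m/rad) and weight (0.5 kg) return it level when let go; lifting takes 3 to 6 N at the handle.
- cover_center (a point): On the axis of the black cover, 30 mm above its flat underside (half-way up). A 6 mm disc, 184 mm across, lying on the counter, four 4 mm ribs on top; in the middle a round hub to grip, 40 mm across from 17 to 60 mm above the underside, flaring to 64 mm below that. About 250 g. z is up along the hub, x points to its one locking tab.
- cover_tab (a point): Middle of the cover's single locking tab (a 22 mm wide tongue sticking out 21 mm past the disc's edge), 100 mm from the cover's axis along its x, 3 mm above its underside.
- rack: White rack with three steel cutting discs standing on edge (160 mm across, in planes of constant y of the rack), 180 mm along x, 62 mm along y, top 168 mm above the counter. It is fixed, between the cover and the bowl: carry over it. Origin under its middle.
- slicer: Bystander: steel slicing disc lying flat, 156 mm across, with a low black hub 20 mm high (36 mm across), no tab. Origin at its underside.
- squeeze: Bystander: clear squeeze bottle, 58 mm across, 170 mm high. Origin at the middle of its foot.
- jar: Bystander: labelled glass jar, 70 mm across, 100 mm high. Origin at the middle of its foot.
- can: Bystander: labelled steel can, 74 mm across, 110 mm high. Origin at the middle of its foot.
- spatula: Bystander: kitchen spatula lying near the robot's base, roughly along y. Origin at its middle, underside.
- cover: The same cover, with origin at the middle of its flat underside, axes as for cover_center.
- station: Aluminium board carrying bowl, latch and tip tray; fixed, but stands elsewhere each time, turned up to 0.2 rad. Origin on the counter under the bowl's centre. Axes: x towards the latch (away from the robot), y from the bowl towards the tip tray, z up.
- chunk0: Carrot chunk, a rounded block about 24 to 34 mm a side, about 25 g, at the start in the tip tray. Origin at its centre.
- chunk1: Carrot chunk, a rounded block about 24 to 34 mm a side, about 25 g, at the start in the tip tray. Origin at its centre.
- chunk2: Carrot chunk, a rounded block about 24 to 34 mm a side, about 25 g, at the start in the tip tray. Origin at its centre.
- chunk3: Carrot chunk, a rounded block about 24 to 34 mm a side, about 25 g, at the start in the tip tray. Origin at its centre.
- chunk4: Carrot chunk, a rounded block about 24 to 34 mm a side, about 25 g, at the start in the tip tray. Origin at its centre.
- chunk5: Carrot chunk, a rounded block about 24 to 34 mm a side, about 25 g, at the start in the tip tray. Origin at its centre.
Not all that is in view belongs to the job. Leave any blue look-alike of the chunk3 alone. What is shaped like the cover but blue is not meant.

How it is judged (in metres and radians):
On the way, in this order (a step that is already met when the one before it is completed fails the run):
1. all six chunks lie in the bowl (horizontal distance between each of chunk0, chunk1, chunk2, chunk3, chunk4, chunk5 and bowl_rim below 0.088 m and height (world z) of each of chunk0, chunk1, chunk2, chunk3, chunk4, chunk5 below 0.11 m), for 0.2 s.
2. then the cover is lifted off the counter (height (world z) of cover_center above 0.1 m), for 0.1 s.
At the end, for the whole second after the job is handed in: All six chunks in the bowl, tray back within 0.1 rad of level; the cover held still in the gripper, its axis within 12 mm of the bowl's, its tab within 22 mm of the latch (seen from above), within 0.12 rad of level, its underside 5 to 35 mm above the rim, touching neither bowl, tray nor rack (all of step 1 and value of joint tray below 0.1 rad and horizontal distance between cover_center and bowl_rim below 0.012 m and horizontal distance between cover_tab and latch below 0.022 m and angle between cover's own z axis and vertical below 0.12 rad and height (world z) of cover_center between 0.155 and 0.185 m and contact force between cover and station below 0.1 N and contact force between cover and rack below 0.1 N and contact force between cover and the fingers above 1 N and linear speed of cover below 0.02 m/s); the arm keeps its last pose, push and grip.
It fails at once if the cover hits the disc rack (contact force between cover and rack above 1 N).
It fails at once if a bystander is pushed or knocked over (moved more than 30 mm) (distance of any of slicer, squeeze, jar, can, spatula from where it was at the start of the episode above 0.03 m).
It also fails if it takes over 72 s, if anything falls off the work surface, if the arm or the gripper's body presses on something with over 40 N, if the wrist force passes 120 N, or if a joint passes its speed limit or range.

### The arm

A 7-joint arm with a two-finger parallel gripper is mounted at the origin on the work surface. World frame = base frame: x ahead of the robot, y to its left, z up, the work surface at z = 0. Lengths are in mm, angles in rad, forces in N, time in s.
With the tool pointing down it reaches from about 425 to 1025 mm from the base axis. Payload 3.6 kg.
Tool frame: the origin (TCP) lies at the centre of the arm's flange, where the gripper is bolted on; the fingertips stand 173 mm ahead of it and the grasp point (between the pads) lies 155 mm ahead of it; z points along the fingers, y is the direction in which the jaws open and shut (so a half turn about z gives the same grasp; the last joint's range is limited). The gripper opens to 85 mm and grips with 20 to 120 N. Pads are 22 mm wide; open, the fingers measure 114 mm over their backs; the gripper's body (76 mm by 85 mm) begins 54 mm behind the grasp point. The pads swing forward as they close: fully open they stand 13 mm farther back than shut.
Start: joints at [1.252, 0.591, 0.048, 1.609, -0.033, 0.943, -0.034], TCP at [161.616, -706.76, 404.702] pointing down, gripper open.
Joint ranges: [-2.69, 2.69], [-0.47, 2.24], [-1.27, 1.36], [0.19, 2.51], [-1.53, 4.68], [0.08, 2.07], [-3.09, 3.09]. Speed limits (rad/s): [2.57, 2.57, 3.14, 3.14, 3.14, 3.14, 3.14].

### API

Orientations are given as a 3x3 rotation matrix whose columns are the frame's x, y, z axes.
In Python, from rig import manip gives the robot as it stands.
- The arm moves only by the tool apply_moves, never from a script. Its argument "plan" is one flat list of numbers, 7 for each row, row after row: the opening in per cent of the stroke, from 0 (shut) to 100 (fully open), then the shift along the tool's x, y, z in mm, then the turn, a rotation vector about the tool's x, y, z in rad. A call has 1 to 12 rows; each row is the pose to reach, as a shift and turn from the pose commanded when the call began, along the tool's axes at that moment; what a row does not reach only later rows make up. A row lasts 1/10 s, in which the tool goes at most 50 mm and 8.59 degrees, less where a joint would pass 70% of its speed; a pose out of reach is approached as far as the arm can. A call with a gripper value outside its range is refused whole. The fingers move at their own pace and stop on an object; the grip force is fixed at half the most. Time passes only in rows, so rows that repeat a pose let the fingers close. It gives the time, the measured TCP pose, the force and the opening at its end, in the units of the state.
- manip.get_obs(): the state, without advancing time (a new reading comes with each control period).
- manip.capture(name): name is "scene" or "top"; returns (picture, depth): 384x512x3 uint8, blue, green, red; 384x512 float32, mm along the optical axis (not along the pixel's ray), 0 where there is no reading.
- manip.camera_params(name): a dict with "vertical_fov" (degrees; the focal length in pixels is half the picture's height over the tangent of half this angle, whatever the lens; pixels are square), "cx", "cy" (the principal point, pixels), "k1" (the pictures are not rectified: a ray, as slopes to the right and down, at radius r is drawn at 1 + k1 r^2 times it, then the intrinsics apply), "extrinsics" (4x4, takes a point from camera to world coordinates). Camera axes: x right, y up, looking along -z (the intrinsics and any distortion apply to the point x, -y, -z); pixel columns grow to the right and rows downward; lengths in mm; the calibration is good to about 2 mm. A picture is of the moment at which its call begins. camera_params takes no time and is no camera call.
- manip.finish_job(): hands the job in, once; it reports no verdict.
Trained networks look in the newest picture that a camera, given by its name, has taken for a name from the list of things; names that differ only in an ending like _2 or _b are one class to them, and where a whole thing is asked for, a point or a joint stands for the part that bears it (a point fixed in the world has none). Each returns a list of dicts, best first, with "score" (0 to 1); they miss things now and then, are a little off and sometimes report something else, mostly with a low value. They report only what shows in the picture. A call takes as long as a camera call. They do not tell look-alikes from the thing itself.
- manip.look_for(camera, target): "at" ([column, row] in pixels, amid what is visible of it).
- manip.regions_of(camera, target): "mask" (384x512 bool, what is visible of it) and "at" ([column, row] in pixels, amid what is visible of it).
- manip.landmark_of(camera, target): "at" ([column, row] in pixels: a listed point, or the origin of a listed thing).
The state is a dict: "time_s": time; "qpos": joint angles; "joint_velocities": joint speeds; "tau": joint torques, N m; "position": TCP position; "eef_rot": TCP orientation; "wrist_force": force on the tool from outside, world axes, zero at the start; "ft_torque": the same for the moment, N m; "gripper_width": opening from 0.0 (shut) to 1.0 (fully open).
Only numpy, scipy, OpenCV 4.12 (cv2) and the standard library are available. Lean on these libraries where they do the work, as an engineer would, in place of code of your own. Each camera call takes 0.05 s, during which the arm holds its last target. There are 200 camera calls.

## Working session

There is one attempt and no reset: what is moved stays moved. The work goes in short steps, Python scripts to look and compute and a tool call to move; the robot and the scene stay as the last step left them, time stands still between calls to the robot, and variables do not carry over. Pictures are saved under pics/ and viewed, about 8 in all and at most 12, crops included, and the job is handed in when it is done.

Besides the shell and the picture viewer there is one more tool, called after "Request:" by a JSON object that holds its "method" and its "body". apply_moves: Moves the arm, as the interface text tells. Its arguments: {"type":"object","properties":{"plan":{"type":"array"}},"required":["plan"]}

```bash
mkdir -p pics; cat > h.py <<'E'
import numpy as np, cv2
from rig import manip
def cap(n):
    im,d=manip.capture(n); return im,d,manip.camera_params(n)
def K(p,h=384):
    return (h/2)/np.tan(np.radians(p["vertical_fov"])/2)
def und(px,p):
    f=K(p); k=np.array([[f,0,p["cx"]],[0,f,p["cy"]],[0,0,1.]])
    return cv2.undistortPoints(np.array(px,float).reshape(-1,1,2),k,np.array([p["k1"],0,0,0,0.]))[:,0]
def ray(px,p):
    s=und(px,p); T=np.array(p["extrinsics"]); d=np.c_[s[:,0],-s[:,1],-np.ones(len(s))]
    return T[:3,3], d@T[:3,:3].T
def atz(px,p,z):
    o,d=ray(px,p); return o+d*((z-o[2])/d[:,2])[:,None]
def cloud(px,dep,p):
    o,d=ray(px,p); px=np.round(np.array(px)).astype(int).reshape(-1,2); return o+d*dep[px[:,1],px[:,0]][:,None]
def proj(X,p):
    f=K(p);T=np.array(p["extrinsics"]); c=(np.atleast_2d(X)-T[:3,3])@T[:3,:3]
    s=np.c_[c[:,0],-c[:,1]]/-c[:,2:]; r=(s**2).sum(1,keepdims=True); s=s*(1+p["k1"]*r)
    return s*f+[p["cx"],p["cy"]]
E
python3 - <<'E'
from h import *
ims=[]
for n in("scene","top"):
    im,d,p=cap(n); ims.append(im); cv2.imwrite(f"pics/{n}0.png",im)
    print(n,p["extrinsics"],p["k1"])
    for t in("bowl_rim","latch","tray_hinge","tray_handle","cover_center","cover_tab","cover","rack","slicer","station","squeeze","jar","can","spatula"):
        print(n,t,[(np.round(r["at"]).tolist(),round(r["score"],2)) for r in manip.landmark_of(n,t)][:3])
print(manip.get_obs())
E
```

```text
scene [[-8.29578091e-01 -4.77597437e-01  2.89311043e-01  9.24034452e+02]
 [ 5.58355974e-01 -7.03723233e-01  4.39331557e-01  4.48234902e+02]
 [-6.22872302e-03  5.25998383e-01  8.50462759e-01  1.19571330e+03]
 [ 0.00000000e+00  0.00000000e+00  0.00000000e+00  1.00000000e+00]] -0.004940360091292429
scene bowl_rim [([270.0, 217.0], 0.62), ([230.0, 163.0], 0.61), ([323.0, 269.0], 0.4)]
scene latch [([246.0, 232.0], 0.72)]
scene tray_hinge [([290.0, 250.0], 0.59)]
scene tray_handle [([334.0, 295.0], 0.84), ([315.0, 258.0], 0.32)]
scene cover_center [([214.0, 103.0], 0.77), ([229.0, 155.0], 0.74), ([295.0, 252.0], 0.35)]
scene cover_tab [([225.0, 123.0], 0.82), ([208.0, 157.0], 0.81), ([289.0, 250.0], 0.35)]
scene cover [([213.0, 110.0], 0.92), ([230.0, 162.0], 0.78)]
scene rack [([245.0, 197.0], 0.74), ([218.0, 262.0], 0.3)]
scene slicer [([194.0, 228.0], 0.61)]
scene station [([270.0, 233.0], 0.85)]
scene squeeze [([218.0, 264.0], 0.95)]
scene jar [([239.0, 285.0], 0.86)]
scene can [([260.0, 318.0], 0.72)]
scene spatula [([274.0, 161.0], 0.79)]
top [[ 1.48695112e-02  9.97537903e-01 -6.853
[... 1122 characters left out ...]
-0.03368379]), 'joint_velocities': array([-0.0014475 ,  0.00047361,  0.00075097,  0.00035904,  0.00049943,
       -0.00031736, -0.00090456]), 'tau': array([ 2.44499624e-04, -5.48634088e+01,  1.54621404e+00, -1.98532891e+01,
        9.36715835e-03,  1.52137021e-03, -3.33389926e-05]), 'position': array([ 161.64462052, -706.75885517,  404.68582559]), 'eef_rot': array([[ 9.74820714e-01,  2.22990078e-01, -1.45751931e-05],
       [ 2.22990079e-01, -9.74820714e-01,  5.94516123e-06],
       [-1.28824882e-05, -9.04558977e-06, -1.00000000e+00]]), 'wrist_force': array([-0.03582708,  0.37548297, -0.07084398]), 'ft_torque': array([0.01508806, 0.03513701, 0.01904623]), 'gripper_width': 0.9986642276592007}
```

View pics/scene0.png

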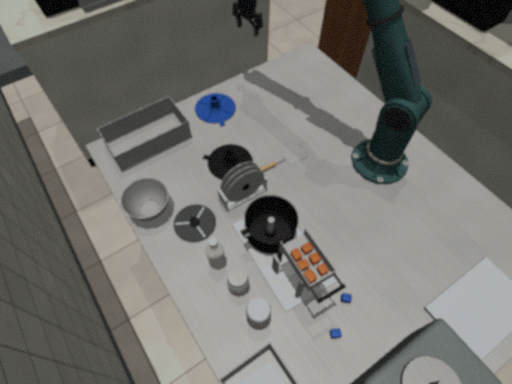

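View pics/top0.png

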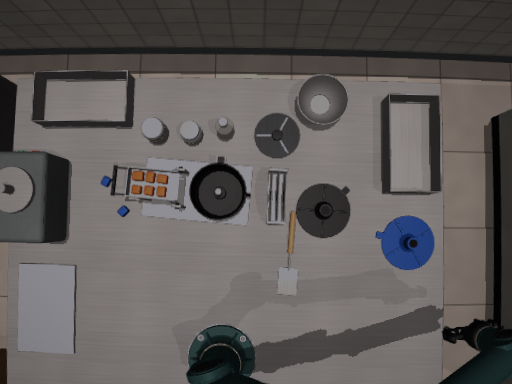

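The black cover is at top px (323,210) with its tab at (346,189). The look-alikes are the blue cover at (407,242), the blue chunks at (105,181) and (123,211), and the slicer at (277,135), which has no tab. I choose the black cover, and next I fit the poses and check one close crop.

```bash
cat > fit.py <<'E'
from h import *
from scipy.optimize import least_squares
def station(P,obs):
    pts={"bowl_rim":(0,0,120),"latch":(100,0,114),"tray_hinge":(0,126,105),"tray_handle":(0,311,187)}
    def f(v):
        c,s=np.cos(v[2]),np.sin(v[2]); r=[]
        for n,t,at in obs:
            x,y,z=pts[t]; r+=list((proj([v[0]+c*x-s*y,v[1]+s*x+c*y,z],P[n])[0]-at))
        return np.array(r)
    s=least_squares(f,[600,0,0],loss="soft_l1",x_scale=[100,100,.1]); return s.x,f(s.x)
E
python3 - <<'E'
from fit import *
P={};D={};obs=[];I={}
for n in("scene","top"):
    I[n],D[n],P[n]=cap(n)
    for t in("bowl_rim","latch","tray_hinge","tray_handle"):
        r=manip.landmark_of(n,t)
        if r: obs.append((n,t,np.array(r[0]["at"])))
v,res=station(P,obs); print("station",v.round(3)); print([(o[0],o[1]) for o in obs]); print(res.reshape(-1,2).round(1).tolist())
# depth-based checks (top)
vv,uu=np.mgrid[0:384,0:512]; px=np.c_[uu.ravel(),vv.ravel()]
for n in("top","scene"):
    ok=(D[n]>0).ravel(); C=np.full((px.shape[0],3),np.nan); C[ok]=cloud(px[ok],D[n],P[n])
    a=np.abs(C[:,2]-120)<6; a&=np.hypot(C[:,0]-v[0],C[:,1]-v[1])<100
    a&=np.hypot(C[:,0]-v[0],C[:,1]-v[1])>75
    q=C[a,:2]; s=least_squares(lambda w:np.hypot(*(q-w[:2]).T)-88,v[:2],loss="soft_l1"); print(n,"rim",len(q),s.x.round(1))
    # bar / cover
    for m in manip.regions_of(n,"cover")[:3]:
        k=m["mask"].ravel()&ok; c=C[k]; disc=c[(c[:,2]<14)&(c[:,2]>-10)]; hub=c[c[:,2]>35]
        col=I[n].reshape(-1,3)[k].mean(0).round()
        s=least_squares(lambda w:np.maximum(np.hypot(*(disc[:,:2]-w).T)-92,0),np.median(disc[:,:2],0),loss="soft_l1")
        cc=s.x; dd=disc[:,:2]-cc; far=disc[np.hypot(*dd.T)>99]
        print(n,m["score"],col,"disc c",cc.round(1),"minmax",disc[:,:2].min(0).round(),disc[:,:2].max(0).round(),"hub",hub.mean(0).round(1) if len(hub) else 0,"tab",far.mean(0).round(1) if len(far) else 0,len(far))
    L={}
    for t in("cover_center","cover_tab"):
        for r in manip.landmark_of(n,t)[:3]: print(n,t,round(r["score"],2),atz([r["at"]],P[n],30 if t=="cover_center" else 3).round(1))
    for t,z in(("rack",0),("squeeze",0),("slicer",0),("spatula",0)):
        for r in manip.landmark_of(n,t)[:1]: print(n,t,atz([r["at"]],P[n],z).round(0))
im=I["top"]; cv2.imwrite("pics/crop1.png",cv2.resize(im[110:290,90:370],None,fx=2.8,fy=2.8,interpolation=cv2.INTER_CUBIC))
E
```

```text
station [ 5.51592e+02  1.35820e+01 -8.20000e-02]
[('scene', 'bowl_rim'), ('scene', 'latch'), ('scene', 'tray_hinge'), ('scene', 'tray_handle'), ('top', 'bowl_rim'), ('top', 'latch'), ('top', 'tray_hinge'), ('top', 'tray_handle')]
[[1.2, -1.9], [1.6, 0.4], [-1.0, -0.5], [-0.3, -1.1], [-1.4, -0.3], [-0.6, -0.3], [-1.2, -3.4], [2.3, 0.1]]
top rim 257 [550.6  13.6]
  return _methods._mean(a, axis=axis, dtype=dtype,
  ret = um.true_divide(
Traceback (most recent call last):
ValueError: Initial guess is outside of provided bounds
```

```bash
python3 - <<'E'
from fit import *
v=[551,13.6]
vv,uu=np.mgrid[0:384,0:512]; px=np.c_[uu.ravel(),vv.ravel()]
c0=np.cos(-.082);s0=np.sin(-.082)
for n in("top","scene"):
    I,D,P=cap(n)
    if n=="top": cv2.imwrite("pics/crop1.png",cv2.resize(I[110:290,90:370],None,fx=2.8,fy=2.8,interpolation=cv2.INTER_CUBIC))
    ok=(D>0).ravel(); C=np.full((px.shape[0],3),np.nan); C[ok]=cloud(px[ok],D,P)
    r=np.hypot(C[:,0]-v[0],C[:,1]-v[1]); q=C[(np.abs(C[:,2]-120)<6)&(r>75)&(r<100),:2]
    s=least_squares(lambda w:np.hypot(*(q-w[:2]).T)-88,v,loss="soft_l1"); print(n,"rim",len(q),s.x.round(1))
    st=(C[:,:2]-v)@np.array([[c0,-s0],[s0,c0]]) # station coords
    b=(st[:,1]>270)&(st[:,1]<345)&(np.abs(st[:,0])<60)&(C[:,2]>165)&(C[:,2]<215)
    for lo in range(275,345,5):
        k=b&(st[:,1]>=lo)&(st[:,1]<lo+5)
        if k.sum(): print(lo,k.sum(),"z",np.percentile(C[k,2],[10,50,90]).round(),"x",st[k,0].min().round(),st[k,0].max().round())
    for m in manip.regions_of(n,"cover")[:3]:
        k=m["mask"].ravel()&ok; c=C[k]; hub=c[c[:,2]>35]; disc=c[np.abs(c[:,2])<20]
        print(n,m["score"],m["at"],k.sum(),I.reshape(-1,3)[m["mask"].ravel()].mean(0).round(),"z",np.percentile(c[:,2],[5,50,95]).round() if k.sum() else 0,"hub",hub.mean(0).round(1) if len(hub) else 0)
        if len(disc)<50: continue
        s=least_squares(lambda w:np.maximum(np.hypot(*(disc[:,:2]-w).T)-92,0),np.median(disc[:,:2],0),loss="soft_l1")
        far=disc[np.hypot(*(disc[:,:2]-s.x).T)>99]
        print("  disc",s.x.round(1),disc[:,:2].min(0).round(),disc[:,:2].max(0).round(),"tab",far.mean(0).round(1) if len(far) else 0,len(far))
    for t in("cover_center","cover_tab"):
        for r in manip.landmark_of(n,t)[:3]: print(n,t,round(r["score"],2),atz([r["at"]],P,30 if t=="cover_center" else 3).round(1))
    for t,z in(("rack",0),("squeeze",0),("slicer",0),("spatula",0)):
        for r in manip.landmark_of(n,t)[:1]: print(n,t,atz([r["at"]],P,z).round(0))
E
```

```text
top rim 256 [550.6  13.6]
275 8 z [186. 189. 193.] x -43.0 36.0
280 7 z [186. 192. 192.] x -44.0 39.0
285 8 z [184. 191. 193.] x -44.0 39.0
290 6 z [189. 190. 196.] x -45.0 38.0
295 7 z [190. 190. 194.] x -45.0 37.0
300 9 z [190. 192. 193.] x -45.0 37.0
305 49 z [187. 192. 196.] x -46.0 40.0
310 47 z [190. 193. 198.] x -47.0 41.0
315 21 z [187. 191. 194.] x -47.0 36.0
top 0.87 [322.1, 209.9] 2290 [44. 43. 46.] z [ 0.  7. 54.] hub [ 496.9 -332.    58.7]
  disc [ 499.3 -336.4] [ 406. -422.] [ 588. -245.] tab [ 568.5 -411.     6.7] 11
top 0.85 [408.4, 244.2] 2209 [118.  60.  35.] z [-0.  7. 54.] hub [ 389.7 -618.8   57.7]
  disc [ 392.4 -618.9] [ 300. -716.] [ 480. -516.] tab [ 417.2 -519.2    6.5] 14
top cover_center 0.84 [[ 488.4 -318.6   30. ]]
top cover_center 0.64 [[562.3 132.2  30. ]]
top cover_center 0.56 [[ 385.8 -621.5   30. ]]
top cover_tab 0.89 [[ 420.1 -540.3    3. ]]
top cover_tab 0.62 [[ 558.9 -410.1    3. ]]
top rack [[ 540. -179.    0.]]
top squeeze [[759. -12.   0.]]
top slicer [[ 759. -166.    0.]]
top spatula [[ 349. -221.    0.]]
scene rim 285 [553.2  12.8]
275 12 z 
[... 297 characters left out ...]
 46.0
315 13 z [188. 190. 194.] x -41.0 45.0
scene 0.78 [222.3, 158.7] 992 [32. 32. 32.] z [ 3.  8. 60.] hub [ 503.7 -327.    57.7]
  disc [ 500.1 -346.3] [ 404. -425.] [ 587. -284.] tab 0 0
scene 0.57 [215.6, 107.9] 990 [134.  72.  42.] z [ 3.  8. 57.] hub [ 397.1 -618.6   55.4]
  disc [ 395.3 -617.5] [ 303. -712.] [ 484. -516.] tab [ 421.9 -517.6    7.9] 7
scene cover_center 0.97 [[ 495.3 -340.    30. ]]
scene cover_center 0.79 [[ 395.5 -622.9   30. ]]
scene cover_center 0.42 [[490.9 179.4  30. ]]
scene cover_tab 0.81 [[ 421.9 -530.2    3. ]]
scene cover_tab 0.62 [[ 573.1 -392.9    3. ]]
scene rack [[ 544. -193.    0.]]
scene slicer [[ 757. -170.    0.]]
scene spatula [[ 355. -221.    0.]]
```

View pics/crop1.png

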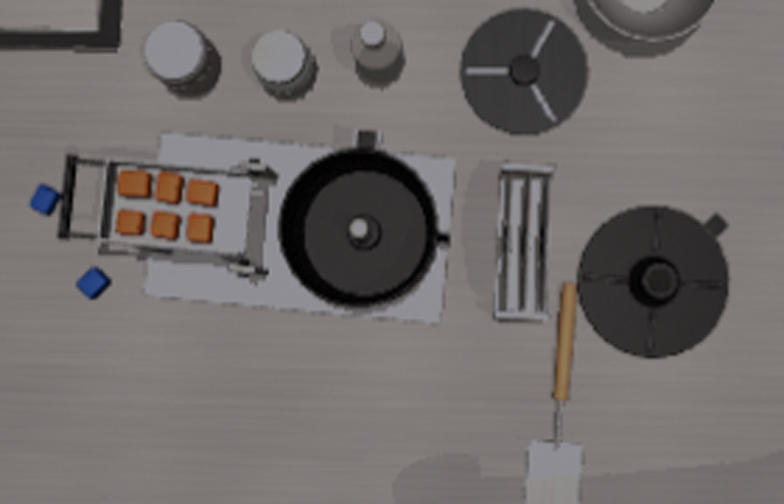

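The crop confirms the choice: the black cover is at crop (653,282) with its tab at (715,225), and the six orange chunks are in the tray. The latch is at (367,140) and the handle at (68,197). The blue chunks at (43,200) and (93,282) stay put. I start towards the handle.

Request:
{"method": "apply_moves", "body": {"plan": [60,35,-20,-3,0,0,0.03,60,70,-40,-6,0,0,0.06,60,105,-60,-9,0,0,0.09,60,141,-80,-12,0,0,0.12,60,176,-100,-15,0,0,0.15,60,211,-120,-18,0,0,0.18,60,246,-140,-21,0,0,0.2,60,281,-160,-24,0,0,0.23,60,316,-180,-27,0,0,0.26,60,352,-200,-30,0,0,0.29,60,390,-220,-33,0,0,0.307,60,422,-239,-35,0,0,0.307]}}

```text
time_s: 4.05
position: [521.7, -377.8, 440.2]
eef_rot: [[0.997, -0.081, 0.001], [-0.081, -0.997, -0.0], [0.001, 0.0, -1.0]]
wrist_force: [0.5, -0.2, 0.1]
gripper_width: 0.599
```

```bash
cat >> h.py <<'E'
def shift(X,psi=None):
    o=manip.get_obs(); R=np.array(o["eef_rot"]); cur=np.arctan2(R[1,0],R[0,0])
    print("t",o["time_s"],"tcp",o["position"].round(1),"psi",round(cur,4),"zt",R[:,2].round(4),"w",round(o["gripper_width"],3),"F",o["wrist_force"].round(1),"q",o["qpos"].round(2))
    for x in np.atleast_2d(X): print("shift",(R.T@(x-o["position"])).round(1),"rz",None if psi is None else round(cur-psi,4))
E
python3 -c "
from h import *
shift([[577,323,440],[577,323,342]],-.082)"
```

```text
t 4.05 tcp [ 521.7 -377.8  440.2] psi -0.081 zt [ 1.3e-03 -1.0e-04 -1.0e+00] w 0.599 F [ 0.5 -0.2  0.1] q [ 0.5   0.45  0.08  1.77 -0.05  0.92 -1.05]
shift [-1.60e+00 -7.03e+02  2.00e-01] rz 0.001
shift [  -1.7 -703.    98.2] rz 0.001
```

Request:
{"method": "apply_moves", "body": {"plan": [47,0,-25,0,0,0,0,47,0,-60,0,0,0,0,47,0,-98,0,0,0,0,47,0,-136,0,0,0,0,47,0,-174,0,0,0,0,47,0,-212,0,0,0,0,47,0,-250,0,0,0,0,47,0,-288,0,0,0,0,47,0,-326,0,0,0,0,47,0,-364,0,0,0,0,47,0,-402,0,0,0,0,47,0,-430,0,0,0,0]}}

```text
time_s: 5.25
position: [555.0, 51.8, 440.0]
eef_rot: [[0.997, -0.079, 0.001], [-0.079, -0.997, 0.001], [0.001, -0.001, -1.0]]
wrist_force: [0.1, -0.4, -0.1]
gripper_width: 0.474
```

Request:
{"method": "apply_moves", "body": {"plan": [47,0,-25,0,0,0,0,47,0,-60,0,0,0,0,47,0,-95,0,0,0,0,47,0,-130,0,0,0,0,47,0,-165,0,0,0,0,47,0,-200,0,0,0,0,47,0,-230,0,0,0,0,47,0,-255,0,0,0,0,47,-2,-273,0,0,0,0,47,-2,-273,0,0,0,0]}}

```text
time_s: 6.25
position: [574.5, 324.4, 439.6]
eef_rot: [[0.997, -0.077, -0.0], [-0.077, -0.997, 0.002], [-0.001, -0.002, -1.0]]
wrist_force: [-0.6, 0.3, 0.0]
gripper_width: 0.474
```

```bash
python3 - <<'E'
from fit import *
shift([[577,323,440],[577,323,342]],-.082)
I,D,P=cap("scene"); cv2.imwrite("pics/s2.png",cv2.resize(I[150:380,210:450],None,fx=2.5,fy=2.5,interpolation=cv2.INTER_CUBIC))
E
```

```text
t 6.25 tcp [574.5 324.4 439.6] psi -0.0776 zt [-5.0e-04  2.1e-03 -1.0e+00] w 0.474 F [-0.6  0.3  0. ] q [-0.54  0.47 -0.07  1.73  0.03  0.94 -2.26]
shift [ 2.6  1.2 -0.4] rz 0.0044
shift [ 2.7  1.4 97.6] rz 0.0044
```

View pics/s2.png

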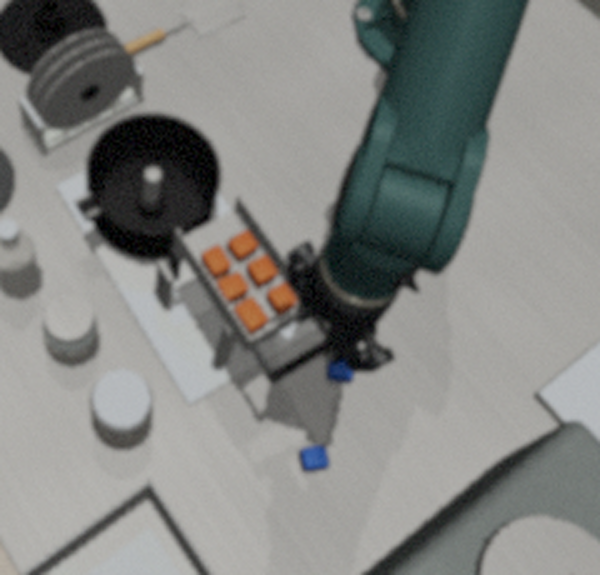

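The arm is over the handle, clear of the rear wall, with the chunks still in the tray. I descend gently and close.

Request:
{"method": "apply_moves", "body": {"plan": [47,2,1,15,0,0,0.004,47,2,1,35,0,0,0.004,47,2,1,55,0,0,0.004,47,2,1,72,0,0,0.004,47,2,1,84,0,0,0.004,47,2,1,93,0,0,0.004,47,2,1,98,0,0,0.004,47,2,1,98,0,0,0.004]}}

```text
time_s: 7.1
position: [577.4, 319.5, 341.1]
eef_rot: [[0.996, -0.087, -0.001], [-0.087, -0.996, -0.001], [-0.001, 0.001, -1.0]]
wrist_force: [-0.1, -0.1, -0.3]
gripper_width: 0.467
```

Request:
{"method": "apply_moves", "body": {"plan": [30,0,0,0,0,0,0,15,0,0,0,0,0,0,0,0,0,0,0,0,0,0,0,0,0,0,0,0,0,0,0,0,0,0,0,0,0,0,0,0,0,0]}}

```text
time_s: 7.7
position: [577.6, 322.4, 342.9]
eef_rot: [[0.996, -0.084, 0.003], [-0.084, -0.996, 0.005], [0.003, -0.005, -1.0]]
wrist_force: [2.1, 5.0, -0.1]
gripper_width: 0.116
```

```bash
python3 - <<'E'
from h import *
o=manip.get_obs(); a0=np.arctan2(82,185)
c0=np.cos(-.082); s0=np.sin(-.082)
B=np.array(o["position"]); W=[]
for i in range(1,25):
    u=i/24; th=1.13*(3*u*u-2*u**3); dy=202.4*(np.cos(a0+th)-np.cos(a0)); dz=202.4*(np.sin(a0+th)-np.sin(a0))
    W.append(B+[-s0*dy,c0*dy,dz])
shift(W)
E
```

```text
t 7.7 tcp [577.6 322.4 342.9] psi -0.0843 zt [ 0.0034  0.005  -1.    ] w 0.116 F [ 2.1  5.  -0.1] q [-0.54  0.58 -0.06  1.81  0.05  0.75 -2.27]
shift [ 0.   0.5 -1.1] rz None
shift [ 0.   1.8 -4.1] rz None
shift [ 0.   4.2 -8.9] rz None
shift [  0.1   7.4 -15.2] rz None
shift [  0.1  11.7 -22.8] rz None
shift [  0.1  17.1 -31.3] rz None
shift [  0.2  23.6 -40.5] rz None
shift [  0.2  31.3 -50.1] rz None
shift [  0.3  40.1 -59.8] rz None
shift [  0.3  49.9 -69.3] rz None
shift [  0.4  60.7 -78.3] rz None
shift [  0.4  72.2 -86.7] rz None
shift [  0.5  84.3 -94.3] rz None
shift [   0.5   96.7 -100.9] rz None
shift [   0.6  109.2 -106.4] rz None
shift [   0.6  121.5 -111. ] rz None
shift [   0.6  133.2 -114.5] rz None
shift [   0.7  144.2 -117.1] rz None
shift [   0.7  154.1 -118.9] rz None
shift [   0.7  162.7 -120.1] rz None
shift [   0.7  169.8 -120.7] rz None
shift [   0.8  175.1 -121.1] rz None
shift [   0.8  178.5 -121.2] rz None
shift [   0.8  179.6 -121.3] rz None
```

Request:
{"method": "apply_moves", "body": {"plan": [0,0,0.5,-1,0,0,0,0,0,2,-4,0,0,0,0,0,4,-9,0,0,0,0,0,7,-15,0,0,0,0,0,12,-23,0,0,0,0,0,17,-31,0,0,0,0,0,24,-40,0,0,0,0,0,31,-50,0,0,0,0,0,40,-60,0,0,0,0,0,50,-69,0,0,0,0,0,57,-75,0,0,0,0,0,61,-78,0,0,0]}}

```text
time_s: 8.9
position: [572.5, 262.1, 422.3]
eef_rot: [[0.996, -0.085, 0.006], [-0.085, -0.996, 0.008], [0.005, -0.009, -1.0]]
wrist_force: [1.3, 7.0, 0.7]
gripper_width: 0.117
```

```bash
python3 - <<'E'
from h import *
o=manip.get_obs(); a0=np.arctan2(82,185); B=np.array([577.6,322.4,342.9]); W=[]
for th in [.54,.6,.66,.73,.8,.87,.94,1.0,1.06,1.11,1.14,1.14]:
    dy=202.4*(np.cos(a0+th)-np.cos(a0)); dz=202.4*(np.sin(a0+th)-np.sin(a0))
    W.append(B+[.082*dy,.9966*dy,dz])
shift(W)
E
```

```text
t 8.9 tcp [572.5 262.1 422.3] psi -0.0849 zt [ 0.006   0.0083 -0.9999] w 0.117 F [1.3 7.  0.7] q [-0.45  0.45 -0.06  1.82  0.03  0.87 -2.19]
shift [ 0.1  7.9 -4.1] rz None
shift [  0.2  18.  -10.9] rz None
shift [  0.3  28.5 -17. ] rz None
shift [  0.3  41.1 -23.4] rz None
shift [  0.4  54.2 -28.9] rz None
shift [  0.5  67.6 -33.5] rz None
shift [  0.5  81.3 -37.1] rz None
shift [  0.6  93.2 -39.4] rz None
shift [  0.6 105.2 -41. ] rz None
shift [  0.6 115.3 -41.8] rz None
shift [  0.7 121.4 -42. ] rz None
shift [  0.7 121.4 -42. ] rz None
```

Request:
{"method": "apply_moves", "body": {"plan": [0,0,8,-5,0,0,0,0,0,18,-11,0,0,0,0,0,28,-17,0,0,0,0,0,40,-23,0,0,0,0,0,53,-28,0,0,0,0,0,66,-33,0,0,0,0,0,79,-37,0,0,0,0,0,91,-39,0,0,0,0,0,103,-41,0,0,0,0,0,113,-42,0,0,0,0,0,119,-42,0,0,0,0,0,119,-42,0,0,0]}}

```text
time_s: 10.1
position: [563.0, 142.3, 466.6]
eef_rot: [[0.996, -0.086, 0.008], [-0.086, -0.996, 0.006], [0.008, -0.007, -1.0]]
wrist_force: [-2.8, 4.4, 14.8]
gripper_width: 0.114
```

Request:
{"method": "apply_moves", "body": {"plan": [0,0,0,0,0,0,0,0,0,0,0,0,0,0,0,0,0,0,0,0,0,0,0,0,0,0,0,0]}}

```text
time_s: 10.5
position: [563.1, 143.4, 466.6]
eef_rot: [[0.996, -0.084, 0.008], [-0.085, -0.996, 0.007], [0.008, -0.007, -1.0]]
wrist_force: [-1.3, 4.0, 15.1]
gripper_width: 0.111
```

```bash
python3 - <<'E'
from fit import *
shift([577.6,322.4,342.9])
I,D,P=cap("scene"); a=I[150:330,200:380]
I2,D2,P2=cap("top"); b=I2[110:290,120:300]
cv2.imwrite("pics/s3.png",cv2.resize(np.hstack([a,b]),None,fx=2.2,fy=2.2,interpolation=cv2.INTER_CUBIC))
E
```

```text
t 10.5 tcp [563.1 143.4 466.6] psi -0.0846 zt [ 0.0084  0.0067 -0.9999] w 0.111 F [-1.3  4.  15.1] q [-0.29  0.34 -0.05  1.88  0.02  0.91 -2.  ]
shift [  -1.6 -178.7  125. ] rz None
```

View pics/s3.png

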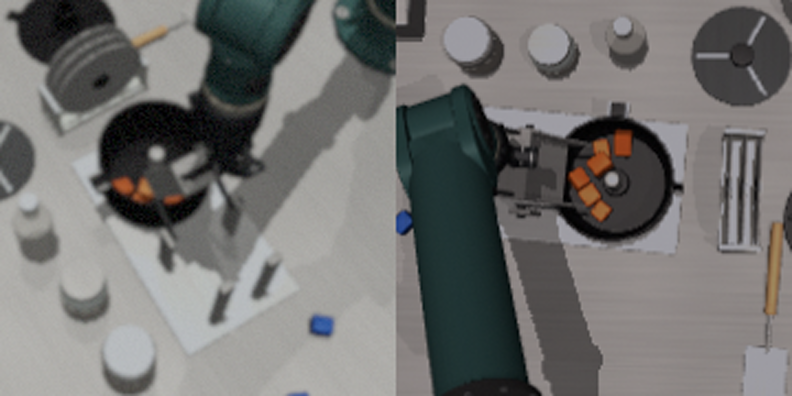

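All six chunks show in the bowl, at right-half px (624,143), (601,148), (599,163), (580,178), (590,193) and (600,210). I take the tray back along the arc.

Request:
{"method": "apply_moves", "body": {"plan": [0,0,-6,0,0,0,0,0,0,-16,1,0,0,0,0,0,-28,3,0,0,0,0,0,-40,5,0,0,0,0,0,-53,9,0,0,0,0,0,-66,14,0,0,0,0,0,-79,19,0,0,0,0,0,-91,25,0,0,0,0,0,-101,31,0,0,0,0,0,-111,37,0,0,0,0,0,-119,42,0,0,0,0,0,-123,45,0,0,0]}}

```text
time_s: 11.8
position: [573.1, 265.7, 418.3]
eef_rot: [[0.996, -0.084, 0.004], [-0.084, -0.996, 0.004], [0.004, -0.004, -1.0]]
wrist_force: [1.6, 6.4, 8.2]
gripper_width: 0.11
```

Request:
{"method": "apply_moves", "body": {"plan": [0,0,-7,6,0,0,0,0,0,-17,15,0,0,0,0,0,-26,25,0,0,0,0,0,-33,35,0,0,0,0,0,-40,44,0,0,0,0,0,-45,52,0,0,0,0,0,-50,60,0,0,0,0,0,-53,66,0,0,0,0,0,-55,71,0,0,0,0,0,-56.5,74,0,0,0,0,0,-57,75,0,0,0,0,0,-57,75,0,0,0]}}

```text
time_s: 13.0
position: [577.6, 322.1, 342.4]
eef_rot: [[0.996, -0.084, 0.003], [-0.084, -0.996, 0.003], [0.002, -0.004, -1.0]]
wrist_force: [1.4, 6.9, 2.8]
gripper_width: 0.117
```

Request:
{"method": "apply_moves", "body": {"plan": [15,0,0,0,0,0,0,30,0,0,0,0,0,0,45,0,0,0,0,0,0,45,0,0,0,0,0,0,45,0,0,0,0,0,0,45,0,0,-10,0,0,0,45,0,0,-30,0,0,0,45,0,0,-60,0,0,0,45,0,0,-90,0,0,0,45,0,0,-110,0,0,0]}}

```text
time_s: 14.0
position: [577.7, 319.9, 454.9]
eef_rot: [[0.996, -0.086, 0.003], [-0.086, -0.996, 0.002], [0.003, -0.002, -1.0]]
wrist_force: [0.4, 0.3, 1.1]
gripper_width: 0.449
```

```bash
python3 - <<'E'
from fit import *
shift([540,0,450])
E
```

```text
t 14.0 tcp [577.7 319.9 454.9] psi -0.0864 zt [ 0.003   0.0017 -1.    ] w 0.449 F [0.4 0.3 1.1] q [-0.53  0.46 -0.06  1.71  0.03  0.97 -2.26]
shift [ -9.9 322.    4.3] rz None
```

Request:
{"method": "apply_moves", "body": {"plan": [60,0,20,0,0,0,0,70,0,50,0,0,0,0,80,-2,85,0,0,0,0,90,-3,120,0,0,0,0,95,-4,157,0,0,0,0,95,-5,194,0,0,0,0,95,-6,231,0,0,0,0,95,-7,268,0,0,0,0,95,-8,305,0,0,0,0,95,-9,342,0,0,0,0,95,-10,379,0,0,0,0,95,-11,410,0,0,0,0]}}

```text
time_s: 15.2
position: [529.1, -91.0, 451.0]
eef_rot: [[0.996, -0.089, -0.002], [-0.089, -0.996, -0.001], [-0.002, 0.001, -1.0]]
wrist_force: [0.0, -0.2, -0.6]
gripper_width: 0.95
```

Request:
{"method": "apply_moves", "body": {"plan": [95,-1,28,0,0,0,0,95,-2,60,0,0,0,0,95,-3,95,0,0,0,0,95,-4,130,0,0,0,0,95,-6,165,0,0,0,0,95,-7,195,0,0,0,0,95,-8,220,0,0,0,0,95,-9,238,0,0,0,0,95,-10,249,0,0,0,0,95,-10,249,0,0,0,0]}}

```text
time_s: 16.2
position: [497.9, -336.8, 451.1]
eef_rot: [[0.996, -0.09, -0.002], [-0.09, -0.996, -0.0], [-0.002, 0.001, -1.0]]
wrist_force: [-0.2, 0.6, 0.3]
gripper_width: 0.948
```

```bash
python3 - <<'E'
from fit import *
shift([500,-335,450],-.082)
vv,uu=np.mgrid[0:384,0:512]; px=np.c_[uu.ravel(),vv.ravel()]
for n in("top","scene"):
    I,D,P=cap(n)
    if n=="top": cv2.imwrite("pics/s4.png",cv2.resize(I[110:290,90:370],None,fx=2.8,fy=2.8,interpolation=cv2.INTER_CUBIC))
    ok=(D>0).ravel(); C=np.full((px.shape[0],3),np.nan); C[ok]=cloud(px[ok],D,P)
    f=I.reshape(-1,3).astype(int); org=(f[:,2]-f[:,0]>50)&ok&(np.hypot(C[:,0]-552,C[:,1]-13)<130)
    print(n,"orange",org.sum(),"z",np.percentile(C[org,2],[1,50,99,100]).round(),"rmax",np.hypot(C[org,0]-552,C[org,1]-13).max().round())
    st=(C[:,:2]-[552,13.3])@np.array([[.9966,.082],[-.082,.9966]])
    k=(st[:,1]>304)&(st[:,1]<319)&(np.abs(st[:,0])<40)&(C[:,2]>120)&(C[:,2]<260); print("bar",k.sum(),C[k].mean(0).round(1))
E
```

```text
t 16.2 tcp [ 497.9 -336.8  451.1] psi -0.09 zt [-1.9e-03 -4.0e-04 -1.0e+00] w 0.948 F [-0.2  0.6  0.3] q [ 0.44  0.39  0.11  1.85 -0.05  0.91 -1.09]
shift [ 1.9 -2.   1.1] rz -0.008
top orange 419 z [ 7. 40. 71. 74.] rmax 78.0
bar 106 [577.2 323.5 192.2]
scene orange 349 z [  9.  42. 123. 124.] rmax 89.0
bar 127 [578.3 322.7 192.9]
```

View pics/s4.png

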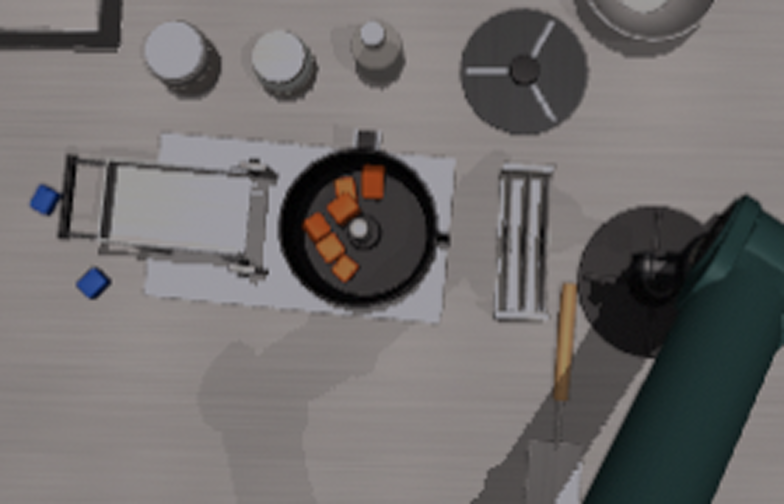

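The tray is level and empty, and all six chunks are in the bowl with tops at or below about 74 mm. I descend onto the black cover's hub.

Request:
{"method": "apply_moves", "body": {"plan": [95,1,-1,20,0,0,0,95,2,-2,50,0,0,0,95,2,-2,85,0,0,0,95,2,-2,120,0,0,0,95,2,-2,150,0,0,0,95,2,-2,180,0,0,0,95,2,-2,200,0,0,0,95,2,-2,218,0,0,0,95,2,-2,232,0,0,0,95,2,-2,244,0,0,0,95,2,-2,252,0,0,0,95,2,-2,252,0,0,0]}}

```text
time_s: 17.5
position: [501.8, -332.6, 198.9]
eef_rot: [[0.996, -0.086, -0.001], [-0.086, -0.996, 0.001], [-0.001, -0.001, -1.0]]
wrist_force: [0.2, 0.7, -0.1]
gripper_width: 0.951
```

```bash
python3 - <<'E'
from fit import *
shift([500,-335,197],-.082)
E
```

```text
t 17.5 tcp [ 501.8 -332.6  198.9] psi -0.0857 zt [-1.1e-03  9.0e-04 -1.0e+00] w 0.951 F [ 0.2  0.7 -0.1] q [ 0.47  0.73  0.05  2.   -0.09  0.41 -1.06]
shift [-1.5  2.6  1.9] rz -0.0037
```

Request:
{"method": "apply_moves", "body": {"plan": [80,-1,2,0,0,0,0,65,-1,2,0,0,0,0,50,-1,2,0,0,0,0,30,-1,2,0,0,0,0,20,-1,2,0,0,0,0,20,-1,2,0,0,0,0,20,-1,2,0,0,0,0]}}

```text
time_s: 18.2
position: [500.9, -335.0, 200.7]
eef_rot: [[0.996, -0.086, 0.001], [-0.086, -0.996, -0.0], [0.001, 0.0, -1.0]]
wrist_force: [-0.6, 0.8, 5.3]
gripper_width: 0.445
```

```bash
python3 -c "
from h import *
shift([500,-335,420])"
```

```text
t 18.2 tcp [ 500.9 -335.   200.7] psi -0.0864 zt [ 9.e-04 -3.e-04 -1.e+00] w 0.445 F [-0.6  0.8  5.3] q [ 0.48  0.73  0.05  2.   -0.09  0.41 -1.06]
shift [-7.000e-01  1.000e-01 -2.193e+02] rz None
```

The measured opening fits the 40 mm hub. I lift.

Request:
{"method": "apply_moves", "body": {"plan": [20,0,0,-5,0,0,0,20,0,0,-15,0,0,0,20,0,0,-30,0,0,0,20,0,0,-50,0,0,0,20,0,0,-75,0,0,0,20,0,0,-100,0,0,0,20,0,0,-130,0,0,0,20,0,0,-160,0,0,0,20,0,0,-190,0,0,0,20,0,0,-215,0,0,0,20,0,0,-230,0,0,0,20,0,0,-235,0,0,0]}}

```text
time_s: 19.4
position: [500.6, -335.1, 437.7]
eef_rot: [[0.996, -0.086, 0.004], [-0.086, -0.996, -0.002], [0.004, 0.002, -1.0]]
wrist_force: [-0.3, -0.7, -3.5]
gripper_width: 0.447
```

```bash
cat > cov.py <<'E'
from fit import *
def cover(zt,c0,half=140):
    vv,uu=np.mgrid[0:384,0:512]; px=np.c_[uu.ravel(),vv.ravel()]; A=[]
    for n in("top","scene"):
        I,D,P=cap(n); cv2.imwrite(f"pics/last_{n}.png",I)
        ok=(D>0).ravel(); C=np.full((px.shape[0],3),np.nan); C[ok]=cloud(px[ok],D,P)
        dark=I.reshape(-1,3).max(1)<75
        k=ok&(np.abs(C[:,2]-zt)<18)&(np.hypot(C[:,0]-c0[0],C[:,1]-c0[1])<half)
        c=C[k]; r0=np.hypot(c[:,0]-c0[0],c[:,1]-c0[1]); d=c[r0>40]
        s=least_squares(lambda w:np.maximum(np.hypot(*(d[:,:2]-w).T)-92,0),c0,loss="soft_l1")
        rr=np.hypot(*(d[:,:2]-s.x).T); pl=d[rr<90]
        g=np.linalg.lstsq(np.c_[pl[:,:2]-s.x,np.ones(len(pl))],pl[:,2],rcond=None)[0]
        far=d[(rr>97)&(rr<116)]; t=far[:,:2].mean(0)-s.x if len(far) else [1,0]
        print(n,len(d),"ctr",s.x.round(1),"z,slope",g.round(3),"extent",d[:,:2].min(0).round(),d[:,:2].max(0).round(),"tab",len(far),np.arctan2(t[1],t[0]).round(3))
        for r in manip.landmark_of(n,"cover_tab")[:3]:
            x=atz([r["at"]],P,zt-3)[0]; print("   tab lm",round(r["score"],2),x.round(0),np.arctan2(x[1]-c0[1],x[0]-c0[0]).round(3))
E
python3 - <<'E'
from cov import *
shift([500,-335,435])
o=manip.get_obs(); p=o["position"]; cover(p[2]-155-42+8,p[:2])
E
```

```text
t 19.4 tcp [ 500.6 -335.1  437.7] psi -0.0864 zt [ 0.004  -0.0023 -1.    ] w 0.447 F [-0.3 -0.7 -3.5] q [ 0.44  0.4   0.11  1.87 -0.05  0.87 -1.09]
shift [-0.6 -0.   2.7] rz None
top 1249 ctr [ 501.7 -336.5] z,slope [ 0.00000e+00 -3.00000e-03  2.43477e+02] extent [ 416. -423.] [ 590. -245.] tab 25 -0.843
   tab lm 0.93 [ 568. -413.  246.] -0.857
   tab lm 0.68 [ 424. -470.  246.] -2.087
   tab lm 0.19 [534.   9. 246.] 1.475
scene 1195 ctr [ 502.2 -337.6] z,slope [-1.00000e-03 -1.00000e-03  2.42448e+02] extent [ 407. -431.] [ 591. -244.] tab 17 -0.83
   tab lm 0.85 [ 563. -400.  246.] -0.808
```

The cover is lifted and level, its underside about 237 mm up. The tab is at -0.835 rad, so I carry it across and turn it by +0.753.

Request:
{"method": "apply_moves", "body": {"plan": [20,0,-8,0,0,0,-0.02,20,1,-25,0,0,0,-0.05,20,3,-50,0,0,0,-0.11,20,5,-82,0,0,0,-0.18,20,7,-118,0,0,0,-0.26,20,10,-155,0,0,0,-0.34,20,12,-192,0,0,0,-0.42,20,14,-228,0,0,0,-0.5,20,16,-262,0,0,0,-0.57,20,18,-292,0,0,0,-0.63,20,19,-316,0,0,0,-0.68,20,20,-333,0,0,0,-0.72]}}

```text
time_s: 20.8
position: [548.9, -1.1, 434.6]
eef_rot: [[0.801, 0.598, -0.0], [0.598, -0.801, 0.001], [0.0, -0.001, -1.0]]
wrist_force: [0.4, -1.3, -1.6]
gripper_width: 0.446
```

Request:
{"method": "apply_moves", "body": {"plan": [20,6,-8,0,0,0,-0.02,20,11,-14,0,0,0,-0.033,20,11,-14,0,0,0,-0.033,20,11,-14,0,0,0,-0.033]}}

```text
time_s: 21.2
position: [549.8, 11.7, 434.6]
eef_rot: [[0.787, 0.617, -0.0], [0.617, -0.787, -0.001], [-0.001, 0.0, -1.0]]
wrist_force: [-0.5, -0.3, -3.1]
gripper_width: 0.447
```

```bash
python3 - <<'E'
from cov import *
shift([552,13.3,437])
o=manip.get_obs(); p=o["position"]; cover(p[2]-200.7+8,p[:2])
im=np.hstack([cv2.imread("pics/last_top.png")[100:290,110:310],cv2.imread("pics/last_scene.png")[110:300,180:380]])
cv2.imwrite("pics/s5.png",cv2.resize(im,None,fx=2,fy=2,interpolation=cv2.INTER_CUBIC))
E
```

```text
t 21.2 tcp [549.8  11.7 434.6] psi 0.6649 zt [-4.e-04 -9.e-04 -1.e+00] w 0.447 F [-0.5 -0.3 -3.1] q [ 0.02  0.34 -0.16  1.97  0.07  0.84 -1.09]
shift [ 2.7  0.1 -2.4] rz None
top 1015 ctr [560.6 -11.8] z,slope [-4.00000e-03 -1.00000e-03  2.40704e+02] extent [461. -81.] [658.  51.] tab 13 3.038
   tab lm 0.82 [ 429. -478.  239.] -1.813
   tab lm 0.76 [652.   6. 239.] -0.055
   tab lm 0.52 [548.  17. 239.] 1.86
scene 1507 ctr [557.9  13.7] z,slope [-6.00000e-03 -3.00000e-03  2.41368e+02] extent [458. -81.] [662. 100.] tab 26 -0.125
   tab lm 0.72 [654.  -1. 239.] -0.12
   tab lm 0.57 [ 519. -324.  239.] -1.661
```

View pics/s5.png

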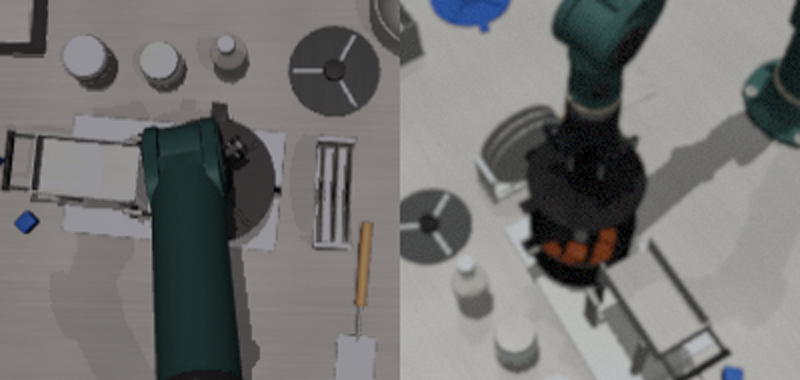

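The cover is over the bowl with its tab towards the latch, measured to within a few mm. I descend to about 20 mm above the rim.

Request:
{"method": "apply_moves", "body": {"plan": [20,0.5,-0.5,5,0,0,0,20,1,-1,15,0,0,0,20,1.6,-1.3,28,0,0,0,20,1.6,-1.3,42,0,0,0,20,1.6,-1.3,55,0,0,0,20,1.6,-1.3,67,0,0,0,20,1.6,-1.3,77,0,0,0,20,1.6,-1.3,85,0,0,0,20,1.6,-1.3,91,0,0,0,20,1.6,-1.3,94,0,0,0,20,1.6,-1.3,94,0,0,0,20,1.6,-1.3,94,0,0,0]}}

```text
time_s: 22.6
position: [550.5, 15.0, 341.0]
eef_rot: [[0.786, 0.618, 0.001], [0.618, -0.786, 0.0], [0.001, 0.0, -1.0]]
wrist_force: [-0.2, 0.1, -2.8]
gripper_width: 0.447
```

```bash
python3 - <<'E'
from cov import *
shift([550.5,13.7,341])
o=manip.get_obs(); p=o["position"]; cover(p[2]-200.7+8,p[:2],125)
print({n:[(np.round(r["at"]),round(r["score"],2)) for r in manip.landmark_of(n,"latch")][:2] for n in("top","scene")})
im=np.hstack([cv2.imread("pics/last_top.png")[100:290,110:310],cv2.imread("pics/last_scene.png")[140:330,180:380]])
cv2.imwrite("pics/s6.png",cv2.resize(im,None,fx=2,fy=2,interpolation=cv2.INTER_CUBIC))
E
```

```text
t 22.6 tcp [550.5  15.  341. ] psi 0.6668 zt [ 8.e-04  0.e+00 -1.e+00] w 0.447 F [-0.2  0.1 -2.8] q [-0.    0.46 -0.15  2.05  0.11  0.63 -1.12]
shift [-0.8  1.   0. ] rz None
top 920 ctr [556.3  11.8] z,slope [-5.00000e-03  8.00000e-03  1.47779e+02] extent [461. -76.] [659. 137.] tab 23 -0.299
   tab lm 0.73 [ 429. -494.  145.] -1.805
   tab lm 0.62 [654.  13. 145.] -0.018
scene 1341 ctr [560.7  22. ] z,slope [-3.00000e-03 -3.00000e-03  1.47975e+02] extent [458. -76.] [662. 135.] tab 46 1.474
   tab lm 0.67 [651.  19. 145.] 0.036
   tab lm 0.58 [ 479. -406.  145.] -1.739
{'top': [(array([221., 159.]), 0.65), (array([158., 135.]), 0.21)], 'scene': [(array([331., 294.]), 0.7), (array([244., 232.]), 0.63)]}
```

View pics/s6.png

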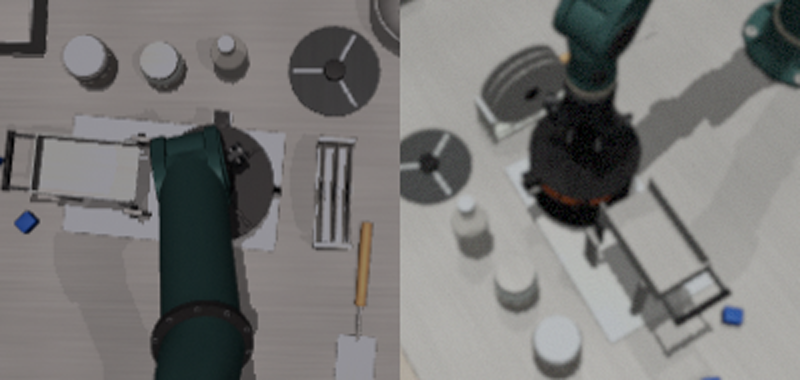

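The scene is as planned. One last numeric check on the tab and the disc edge before handing in.

```bash
python3 - <<'E'
from fit import *
vv,uu=np.mgrid[0:384,0:512]; px=np.c_[uu.ravel(),vv.ravel()]
for n in("top","scene"):
    I,D,P=cap(n); ok=(D>0).ravel(); C=np.full((px.shape[0],3),np.nan); C[ok]=cloud(px[ok],D,P)
    k=ok&(np.abs(C[:,2]-146)<10)&(np.hypot(C[:,0]-552,C[:,1]-14)<122)&(C[:,1]<112)
    c=C[k]; t=c[(c[:,0]>646)&(np.abs(c[:,1]-8)<40)]; d=c[c[:,0]<644]
    # disc edge: fit circle of known radius to outermost points per angle bin
    a=np.arctan2(d[:,1]-14,d[:,0]-552); r=np.hypot(d[:,0]-552,d[:,1]-14); e=[]
    for b in np.arange(-np.pi,np.pi,.15):
        m=(a>=b)&(a<b+.15)
        if m.sum()>3 and r[m].max()>84: e.append(d[m][r[m].argmax(),:2])
    e=np.array(e); s=least_squares(lambda w:np.hypot(*(e-w).T)-91,[552,14],loss="soft_l1")
    print(n,"disc",len(e),s.x.round(1),"tab",len(t),t.mean(0).round(1))
    for z0,lab in((112,"lipz"),):
        q=C[ok&(np.abs(C[:,2]-115)<7)&(np.hypot(C[:,0]-652,C[:,1]-5)<25)]; print("latch",len(q),q.mean(0).round(1) if len(q) else 0)
    g=C[ok&(np.abs(C[:,2]-192)<8)&(np.hypot(C[:,0]-577,C[:,1]-323)<10)]; print("bar",len(g),g.mean(0).round(1) if len(g) else 0)
shift([551,14,341])
E
```

```text
top disc 23 [548.1  13.5] tab 34 [653.2   5.  146.4]
latch 16 [6.484e+02 6.000e-01 1.166e+02]
bar 25 [577.4 323.6 192.4]
scene disc 31 [549.5  12.5] tab 36 [654.1   4.9 147.5]
latch 56 [651.8  10.7 115.6]
bar 29 [576.4 322.9 193.4]
t 23.0 tcp [550.3  14.9 340.8] psi 0.6668 zt [ 2.e-04 -0.e+00 -1.e+00] w 0.442 F [-0.7 -0.  -1.9] q [-0.    0.46 -0.15  2.05  0.11  0.63 -1.12]
shift [-0.   1.2 -0.2] rz None
```

Disc, tab and latch all agree within about 4 mm, so I hand in.

```bash
python3 -c "
from rig import manip
print(manip.finish_job()); o=manip.get_obs(); print(o['time_s'],o['position'],o['gripper_width'],o['wrist_force'])"
```

```text
the job is handed in; nothing more can be done
None
the job is handed in; nothing more can be done
```

I handed the job in at about 23 s of the 72 s allowed. The arm was holding the black cover about 20 mm above the bowl rim. No verdict was reported, so what follows rests on my own checks.

**What I did:** I lifted the tray handle along its arc to about 1.1 rad, so all six chunks slid into the bowl. I then brought the tray back level and let go. I gripped the black cover by its hub and carried it over the rack with its underside at about 235 mm (rack top 168 mm). On the way I turned it 0.75 rad to bring the tab over the latch.

**Last checks:**
- **Chunks:** All six showed in the bowl after the tray was released, with tops at or below about 74 mm from the top camera. The scene camera gave a few orange readings up to 124 mm at the bowl's edge. I took those as edge noise and did not look further.
- **Tray:** The handle is back at its starting position and height.
- **Cover height and level:** The underside is about 140 mm above the counter, and the tilt is below 0.01 rad.
- **Cover position:** The tab measured (653.6, 5) mm, against an expected latch position of (651.7, 5).
- **Grip:** The opening matches the hub, and the wrist carries about 2–3 N, in line with the cover's weight.

**Disagreements:** In the last check the edge fits put the cover's centre 2.6 to 4 mm from the bowl's axis, while the arm pose predicted about 1 mm; all are inside the 12 mm limit. A rougher circle fit just before that had put it up to 12 mm off. I set it aside because the arm and tray were mixed into its points. Direct depth readings on the latch scattered by about 5 mm.

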